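Set the stock tags on the coin tray

TASK

Each of the four places in the coin tray has a cup and, in front of it, a hinged tag: gently push tags over with a fingertip, without gripping them, until the tag of every cup with coins leans towards its cup, brass disc face up, and the tag of every empty cup leans away from its cup, plain face up. Some tags are already right. Leave the cups, the coins and the things beside the tray where they are.

Things in the scene. Friction and masses are not known exactly. Their poses are not given: they have to be found in the camera images.
- tray: wooden stock tray lying fixed on the desk, 260 x 380 mm over its rim, felt floor 10 mm above the desk, rim 16 mm high. Origin: centre of its underside. Its x axis points from the row of tags to the row of cups (away from the robot), y along the rows, z up. Four places in a row along y, 85 mm apart; each place has one cup and, 135 mm in front of it (tray -x), one tag post.
- coin_cup_1: loose round dark wooden cup, 52 mm outside diameter, 28 mm high, FULL: a stack of ten gold coins (33 mm diameter) stands in it, to 35 mm above its underside. Origin: centre of its underside, on the tray floor; axes parallel to the tray's. It may stand at any of the four places.
- coin_cup_2: loose round dark wooden cup, 52 mm outside diameter, 28 mm high, FULL: a stack of ten gold coins (33 mm diameter) stands in it, to 35 mm above its underside. Origin: centre of its underside, on the tray floor; axes parallel to the tray's. It may stand at any of the four places.
- empty_cup_1: loose round dark wooden cup, 52 mm outside diameter, 28 mm high, EMPTY: nothing in it, open down to its floor. Origin: centre of its underside, on the tray floor; axes parallel to the tray's. It may stand at any of the four places.
- empty_cup_2: loose round dark wooden cup, 52 mm outside diameter, 28 mm high, EMPTY: nothing in it, open down to its floor. Origin: centre of its underside, on the tray floor; axes parallel to the tray's. It may stand at any of the four places.
- post_1: fixed wooden tag post, 44 mm (x) x 62 mm (y) x 34 mm high, carrying one hinged tag. Origin: centre of its underside, on the tray floor; axes parallel to the tray's: x points to the cup of the same place, whose centre is 135 mm away. The tag's hinge axis runs along y, 22 mm above the origin. Which post stands at which place varies.
- tag_1 (a joint): angle (rad) of the tag on post_1: 0 = upright, +0.65 = leaning on its stop towards the cup (brass disc face up), -0.65 = leaning on its stop away from the cup (plain face up). Weighs 50 g, turns easily with light damping: pushed 0.15 rad past upright it falls by itself, within about a second, to the other stop.
- tag_1_top (a point): middle of the free edge of the tag on post_1, 70 mm from the hinge; 102 mm above the desk when upright, 88 mm when leaning at a stop, then 42 mm to the side of the hinge in tray x. The tag is a white plate 4 mm thick, 44 mm wide, with a raised brass disc (31 mm diameter, 2.5 mm proud) on its face turned away from the cup.
- post_2: fixed wooden tag post, 44 mm (x) x 62 mm (y) x 34 mm high, carrying one hinged tag. Origin: centre of its underside, on the tray floor; axes parallel to the tray's: x points to the cup of the same place, whose centre is 135 mm away. The tag's hinge axis runs along y, 22 mm above the origin. Which post stands at which place varies.
- tag_2 (a joint): angle (rad) of the tag on post_2: 0 = upright, +0.65 = leaning on its stop towards the cup (brass disc face up), -0.65 = leaning on its stop away from the cup (plain face up). Weighs 50 g, turns easily with light damping: pushed 0.15 rad past upright it falls by itself, within about a second, to the other stop.
- tag_2_top (a point): middle of the free edge of the tag on post_2, 70 mm from the hinge; 102 mm above the desk when upright, 88 mm when leaning at a stop, then 42 mm to the side of the hinge in tray x. The tag is a white plate 4 mm thick, 44 mm wide, with a raised brass disc (31 mm diameter, 2.5 mm proud) on its face turned away from the cup.
- post_3: fixed wooden tag post, 44 mm (x) x 62 mm (y) x 34 mm high, carrying one hinged tag. Origin: centre of its underside, on the tray floor; axes parallel to the tray's: x points to the cup of the same place, whose centre is 135 mm away. The tag's hinge axis runs along y, 22 mm above the origin. Which post stands at which place varies.
- tag_3 (a joint): angle (rad) of the tag on post_3: 0 = upright, +0.65 = leaning on its stop towards the cup (brass disc face up), -0.65 = leaning on its stop away from the cup (plain face up). Weighs 50 g, turns easily with light damping: pushed 0.15 rad past upright it falls by itself, within about a second, to the other stop.
- tag_3_top (a point): middle of the free edge of the tag on post_3, 70 mm from the hinge; 102 mm above the desk when upright, 88 mm when leaning at a stop, then 42 mm to the side of the hinge in tray x. The tag is a white plate 4 mm thick, 44 mm wide, with a raised brass disc (31 mm diameter, 2.5 mm proud) on its face turned away from the cup.
- post_4: fixed wooden tag post, 44 mm (x) x 62 mm (y) x 34 mm high, carrying one hinged tag. Origin: centre of its underside, on the tray floor; axes parallel to the tray's: x points to the cup of the same place, whose centre is 135 mm away. The tag's hinge axis runs along y, 22 mm above the origin. Which post stands at which place varies.
- tag_4 (a joint): angle (rad) of the tag on post_4: 0 = upright, +0.65 = leaning on its stop towards the cup (brass disc face up), -0.65 = leaning on its stop away from the cup (plain face up). Weighs 50 g, turns easily with light damping: pushed 0.15 rad past upright it falls by itself, within about a second, to the other stop.
- tag_4_top (a point): middle of the free edge of the tag on post_4, 70 mm from the hinge; 102 mm above the desk when upright, 88 mm when leaning at a stop, then 42 mm to the side of the hinge in tray x. The tag is a white plate 4 mm thick, 44 mm wide, with a raised brass disc (31 mm diameter, 2.5 mm proud) on its face turned away from the cup.
- calculator: flat black desk calculator, 125 x 75 x 16 mm, loose on the desk beside the tray, not part of the job. Origin: centre of its underside.
- ring_box: dark leather ring box, 56 x 56 x 45 mm, loose on the desk beside the tray, not part of the job. Origin: centre of its underside.
- loupe: steel eye loupe, a turned cylinder 40 mm in diameter, 42 mm high, loose on the desk beside the tray, not part of the job. Origin: centre of its underside.
Things that resemble listed ones, but are neither listed nor needed, are in the scene too. Leave any blue, green or purple look-alike of the empty_cup_2 alone.

How it is judged:
At the end, for the whole second after the job is handed in: The tag at each full cup leans towards its cup (joint above 0.5 rad), the tag at each empty cup leans away (below -0.5 rad), all tags at rest; every cup upright within 10 mm of where it stood, calculator, ring box and loupe within 15 mm ((((horizontal distance between post_1 and coin_cup_1 below 0.147 m or horizontal distance between post_1 and coin_cup_2 below 0.147 m) and value of joint tag_1 above 0.5 rad) or ((horizontal distance between post_1 and empty_cup_1 below 0.147 m or horizontal distance between post_1 and empty_cup_2 below 0.147 m) and value of joint tag_1 below -0.5 rad)) and velocity of joint tag_1 between -0.1 and 0.1 rad/s and (((horizontal distance between post_2 and coin_cup_1 below 0.147 m or horizontal distance between post_2 and coin_cup_2 below 0.147 m) and value of joint tag_2 above 0.5 rad) or ((horizontal distance between post_2 and empty_cup_1 below 0.147 m or horizontal distance between post_2 and empty_cup_2 below 0.147 m) and value of joint tag_2 below -0.5 rad)) and velocity of joint tag_2 between -0.1 and 0.1 rad/s and (((horizontal distance between post_3 and coin_cup_1 below 0.147 m or horizontal distance between post_3 and coin_cup_2 below 0.147 m) and value of joint tag_3 above 0.5 rad) or ((horizontal distance between post_3 and empty_cup_1 below 0.147 m or horizontal distance between post_3 and empty_cup_2 below 0.147 m) and value of joint tag_3 below -0.5 rad)) and velocity of joint tag_3 between -0.1 and 0.1 rad/s and (((horizontal distance between post_4 and coin_cup_1 below 0.147 m or horizontal distance between post_4 and coin_cup_2 below 0.147 m) and value of joint tag_4 above 0.5 rad) or ((horizontal distance between post_4 and empty_cup_1 below 0.147 m or horizontal distance between post_4 and empty_cup_2 below 0.147 m) and value of joint tag_4 below -0.5 rad)) and velocity of joint tag_4 between -0.1 and 0.1 rad/s and distance of each of coin_cup_1, coin_cup_2, empty_cup_1, empty_cup_2 from where it was at the start of the episode below 0.01 m and angle between each of coin_cup_1, coin_cup_2, empty_cup_1, empty_cup_2's own z axis and vertical below 0.1 rad and distance of each of calculator, ring_box, loupe from where it was at the start of the episode below 0.015 m); the robot touches nothing.
It fails at once if a cup was pushed, lifted or carried (more than 15 mm from its place) (distance of any of coin_cup_1, coin_cup_2, empty_cup_1, empty_cup_2 from where it was at the start of the episode above 0.015 m).
It fails at once if a cup was tipped (angle between any of coin_cup_1, coin_cup_2, empty_cup_1, empty_cup_2's own z axis and vertical above 0.3 rad).
It fails at once if the calculator, ring box or loupe was shifted (more than 20 mm) (distance of any of calculator, ring_box, loupe from where it was at the start of the episode above 0.02 m).
It fails at once if a tag or its post was pressed or gripped hard (over 35 N) (contact force between any of post_1, post_2, post_3, post_4 and the fingers above 35 N or contact force between any of post_1, post_2, post_3, post_4 and the arm above 35 N).
It fails at once if a tag was gripped between the fingers ((x of the grasp point in the frame of tag_1_top between -0.005 and 0.005 m and y of the grasp point in the frame of tag_1_top between -0.025 and 0.025 m and z of the grasp point in the frame of tag_1_top between -0.07 and 0.005 m and contact force between post_1 and the fingers above 3 N) or (x of the grasp point in the frame of tag_2_top between -0.005 and 0.005 m and y of the grasp point in the frame of tag_2_top between -0.025 and 0.025 m and z of the grasp point in the frame of tag_2_top between -0.07 and 0.005 m and contact force between post_2 and the fingers above 3 N) or (x of the grasp point in the frame of tag_3_top between -0.005 and 0.005 m and y of the grasp point in the frame of tag_3_top between -0.025 and 0.025 m and z of the grasp point in the frame of tag_3_top between -0.07 and 0.005 m and contact force between post_3 and the fingers above 3 N) or (x of the grasp point in the frame of tag_4_top between -0.005 and 0.005 m and y of the grasp point in the frame of tag_4_top between -0.025 and 0.025 m and z of the grasp point in the frame of tag_4_top between -0.07 and 0.005 m and contact force between post_4 and the fingers above 3 N)).
It also fails if it takes over 58 s, if anything falls off the work surface, if the arm or the gripper's body presses on something with over 40 N, if the wrist force passes 120 N, or if a joint passes its speed limit or range.

ROBOT

A 6-joint arm with a two-finger parallel gripper is mounted at the origin on the work surface. World frame = base frame: x ahead of the robot, y to its left, z up, the work surface at z = 0. Lengths are in m, angles in rad, forces in N, time in s.
With the tool pointing down it reaches from about 0.325 to 0.775 m from the base axis. Payload 9.3 kg.
Tool frame: the origin (TCP) lies on the centre line of the jaws, within the pads' length; the fingertips stand 14 mm ahead of it and the grasp point (between the pads) lies 5 mm behind it; z points along the fingers, y is the line along which they close (so a half turn about z gives the same grasp; the last joint's range is limited). The gripper opens to 85 mm and grips with 20 to 120 N. Pads are 22 mm wide; open, the fingers measure 114 mm over their backs; the gripper's body (76 mm by 85 mm) begins 54 mm behind the grasp point. The pads swing forward as they close: fully open they stand 13 mm farther back than shut.
Start: joints at [1.136, 0.259, 0.021, 1.334, 0, 1.418], TCP at [0.153, 0.528, 0.245] pointing down, gripper open.
Joint ranges: [-3.04, 3.04], [-0.91, 1.82], [-1.04, 1.36], [-1.92, 1.95], [-1.52, 1.45], [-3.14, 3.14]. Speed limits (rad/s): [2.22, 2.22, 2.79, 3.14, 3.14, 3.14].

INTERFACE

Orientations are given as [roll, pitch, yaw] about the fixed x, y, z axes, in that order (R = Rz(yaw) Ry(pitch) Rx(roll)).
In Python, from rig import bot, fingers, imaging gives the robot as it stands. Calls block until the motion is done:
- bot.move_ptp(position, orientation): joint-space move of the TCP to a pose.
- bot.servo_line(position, vel=0.15, attitude=None, guard=None): straight line of the TCP; attitude=None keeps the orientation; vel is the mean speed in m/s. With guard (N) it stops when the force on the tool has changed by that much, and returns True; else False.
- bot.move_joints(angles): joint-space move.
- fingers.command_gripper(opening, squeeze=None): finger opening in m; squeeze is the grip in N (None keeps the last); returns when the fingers have stopped.
- bot.pause(seconds).
- bot.inverse_kinematics(position, orientation): joint angles nearest the present ones, or None.
- imaging.grab_frame(name): name is "side" or "top"; returns the picture (384x512x3 uint8, blue, green, red); there is no depth.
- imaging.calibration(name): a dict with "vfov" (degrees; the focal length in pixels is half the picture's height over the tangent of half this angle, whatever the lens; pixels are square), "cx", "cy" (the principal point, pixels), "distortion" ([k1, k2, p1, p2, k3] as OpenCV has them; the pictures are not rectified), "camera_from_world" (4x4, takes a point from world to camera coordinates). Camera axes: x right, y down, z forward; pixel columns grow to the right and rows downward; lengths in m; the calibration is good to about 2 mm. A picture is of the moment at which its call begins. calibration takes no time and is no camera call.
A pose or a line that the arm cannot do raises bot.IKError and nothing moves.
- bot.job_done(): hands the job in; it is judged then, once.
Readings, each from a call of its own:
- bot.get_clock(): time.
- bot.get_joint_positions(): joint angles.
- bot.get_joint_vel(): joint speeds.
- bot.get_joint_efforts(): joint torques, N m.
- bot.get_position(): TCP position.
- bot.get_tcp_rot(): TCP orientation.
- bot.get_ft_force(): force on the tool from outside, world axes, zero at the start.
- bot.get_ft_torque(): the same for the moment, N m.
- bot.get_finger_gap(): finger opening in m.
- bot.get_finger_force(): force on a finger pad.
Only numpy, scipy, OpenCV 4.12 (cv2) and the standard library are available. Lean on these libraries where they do the work, as an engineer would, in place of code of your own. Each camera call takes 0.05 s, during which the arm holds its last target. There are 200 camera calls.

## Working session

There is one attempt and no reset: what is moved stays moved. The work goes in short steps, each a Python script; the robot and the scene stay as the last script left them, time stands still between calls to the robot, and variables do not carry over. Pictures are saved under pics/ and viewed, at most 10 in all, crops included, and the job is handed in when it is done.

```bash
ls; mkdir -p pics; python3 - <<'E'
from rig import bot, fingers, imaging
import cv2, numpy as np
for n in ("top","side"):
    im=imaging.grab_frame(n); cv2.imwrite(f"pics/{n}0.png",im)
    c=imaging.calibration(n); print(n,c["vfov"],c["cx"],c["cy"],c["distortion"]); print(np.round(c["camera_from_world"],4))
print(bot.get_clock(),bot.get_position(),bot.get_tcp_rot())
E
```

```text
pics
top 53.97598260265838 258.5994162850868 195.08178150541445 [-0.04413944  0.          0.          0.          0.        ]
[[-0.0086 -0.9997  0.0237 -0.0109]
 [-0.994   0.006  -0.109   0.5688]
 [ 0.1088 -0.0245 -0.9938  1.2644]
 [ 0.      0.      0.      1.    ]]
side 56.07529108874401 253.05037448807673 189.40023944295262 [-0.02749621  0.          0.          0.          0.        ]
[[ 0.9112 -0.4114 -0.0226 -0.4985]
 [-0.2482 -0.5042 -0.8272  0.202 ]
 [ 0.3289  0.7593 -0.5615  0.899 ]
 [ 0.      0.      0.      1.    ]]
0.1 [0.15286275 0.52810449 0.24471353] [-3.14040634e+00 -1.62140094e-04  2.85980699e+00]
```

View pics/top0.png

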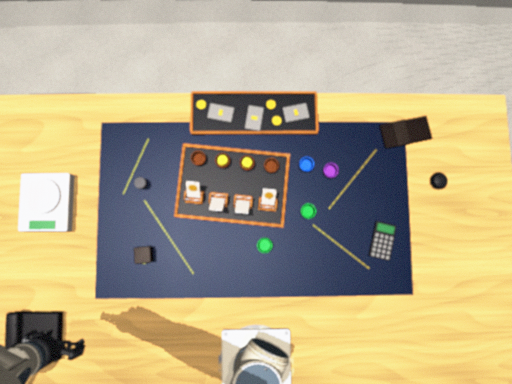

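View pics/side0.png

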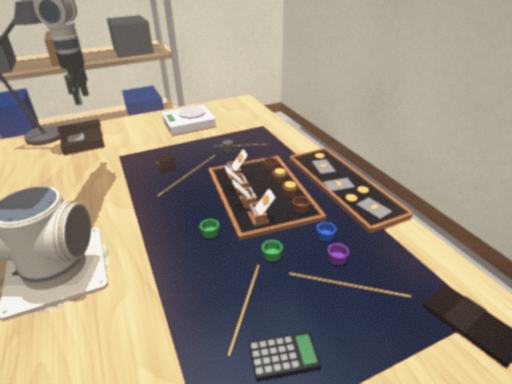

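The top view shows the tray at about (175-290, 145-227). Its cups are at (200,158) dark, (223,161) gold, (247,163) gold and (272,166) dark, with tags at (193,190), (218,202), (242,204) and (268,197). The blue, green and purple look-alike cups and the second board with coins lie outside this tray. Next I'll measure the tray and enlarge it.

```bash
cat > h.py <<'E'
import cv2, numpy as np
from rig import bot, fingers, imaging
def cam(n):
    c=imaging.calibration(n); f=192/np.tan(np.radians(c["vfov"]/2))
    return np.array([[f,0,c["cx"]],[0,f,c["cy"]],[0,0,1]]),np.array(c["distortion"]),np.array(c["camera_from_world"])
def ray(n,uv,z):
    K,d,T=cam(n); p=cv2.undistortPoints(np.array(uv,float).reshape(-1,1,2),K,d).reshape(-1,2)
    D=np.c_[p,np.ones(len(p))]@T[:3,:3]; o=-T[:3,:3].T@T[:3,3]
    return o+D*((z-o[2])/D[:,2])[:,None]
def proj(n,P):
    K,d,T=cam(n); return cv2.projectPoints(np.array(P,float).reshape(-1,1,3),cv2.Rodrigues(T[:3,:3])[0],T[:3,3],K,d)[0].reshape(-1,2)
E
python3 - <<'E'
from h import *
im=cv2.imread("pics/top0.png"); hsv=cv2.cvtColor(im,cv2.COLOR_BGR2HSV)
m=cv2.inRange(hsv,(3,120,90),(16,255,255)); m[:140]=0; m[235:]=0; m[:,:165]=0; m[:,300:]=0
cs,_=cv2.findContours(m,cv2.RETR_EXTERNAL,cv2.CHAIN_APPROX_NONE)
c=max(cs,key=lambda c:cv2.contourArea(cv2.convexHull(c)))
w=ray("top",c.reshape(-1,2),0.016)[:,:2]
r=cv2.minAreaRect((w*1000).astype(np.float32)); print("tray rect",r); print(cv2.boxPoints(r))
g=cv2.inRange(hsv,(20,150,130),(32,255,255)); g[:145]=0; g[180:]=0; g[:,:180]=0; g[:,285:]=0
n,_,st,ce=cv2.connectedComponentsWithStats(g)
for i in range(1,n):
    if st[i,4]>15: print("gold",ce[i],st[i,4],ray("top",ce[i],0.045))
a=cv2.resize(im[138:233,165:300],(800,563),interpolation=cv2.INTER_CUBIC); cv2.imwrite("pics/ct.png",a)
s=cv2.imread("pics/side0.png"); cv2.imwrite("pics/cs.png",cv2.resize(s[140:240,200:333],(798,600),interpolation=cv2.INTER_CUBIC))
E
```

```text
tray rect ((607.9200439453125, 75.42317199707031), (381.1905517578125, 260.8583984375), 83.89998626708984)
[[ 457.97586 -100.23297]
 [ 717.35724 -127.95291]
 [ 757.86426  251.07932]
 [ 498.48285  278.79926]]
gold [221.93636364 159.56363636] 110 [[0.69052383 0.11003466 0.045     ]]
gold [246.48672566 161.84070796] 113 [[0.6822113  0.02589029 0.045     ]]
```

View pics/ct.png

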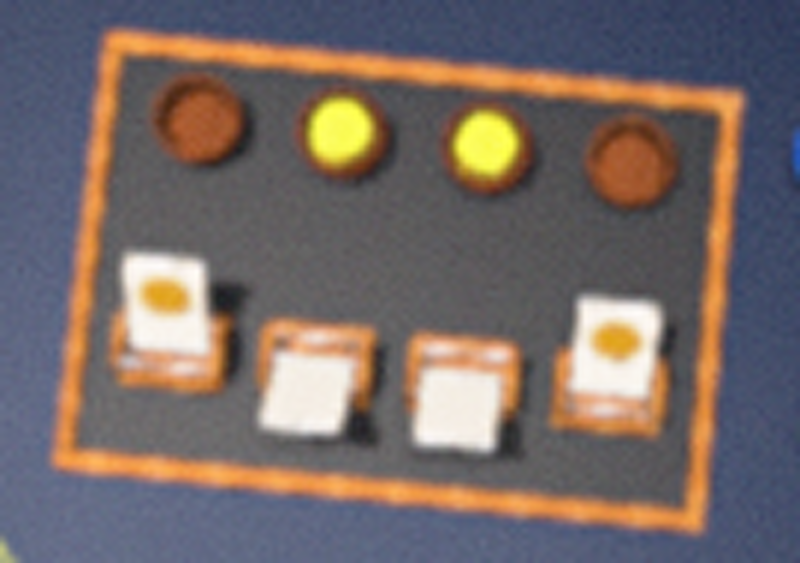

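View pics/cs.png

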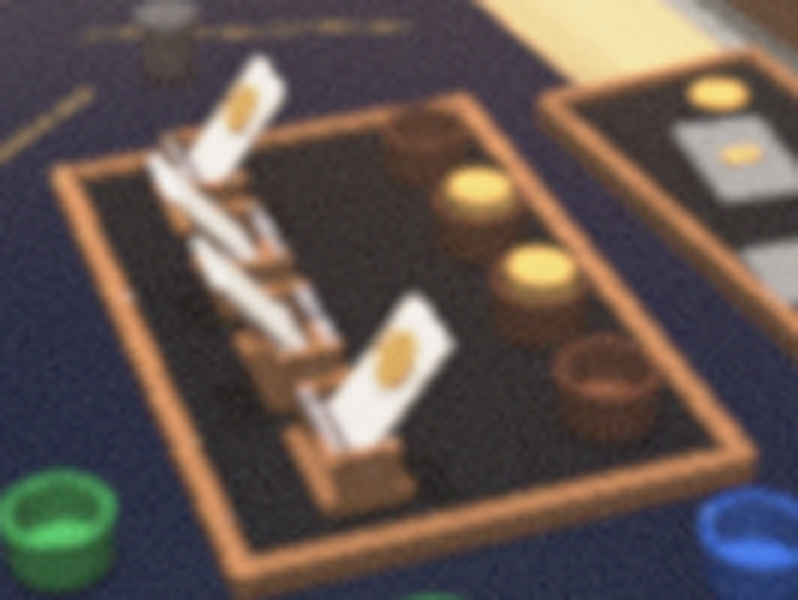

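Both crops agree. Places 1 and 4 (left and right) hold open dark-brown empty cups, and their tags lean towards the cup, disc up. Places 2 and 3 hold gold stacks, and their tags lean away, plain side up. So all four tags are wrong, despite "some are already right". The tray cups are the brown ones inside the rim; the blue, green and purple ones stand outside. Before moving, I'll check the tag tops against the tray model.

```bash
cat >> h.py <<'E'
yaw=np.radians(83.9-90); X=np.array([np.cos(yaw),np.sin(yaw),0]); Y=np.array([-X[1],X[0],0]); C=np.array([.608,.0754,0])
YS=[.1275,.0425,-.0425,-.1275]
def tops(im,n="top"):   # white tag blobs -> tray coords of the mid of the far free edge at z=.088
    hsv=cv2.cvtColor(im,cv2.COLOR_BGR2HSV); m=cv2.inRange(hsv,(0,0,165),(180,60,255)); m[:175]=0;m[222:]=0;m[:,:178]=0;m[:,288:]=0
    m=cv2.morphologyEx(m,cv2.MORPH_CLOSE,np.ones((7,7)))
    for c in cv2.findContours(m,cv2.RETR_EXTERNAL,cv2.CHAIN_APPROX_NONE)[0]:
        if cv2.contourArea(c)<60: continue
        w=ray(n,c.reshape(-1,2),.088)-C; a,b=w@X,w@Y
        print("area",cv2.contourArea(c),"px",c.reshape(-1,2).mean(0).round(),"x range",a.min().round(3),a.max().round(3),"y mid",((b.min()+b.max())/2).round(3),"width",np.ptp(b).round(3))
E
python3 - <<'E'
from h import *
tops(cv2.imread("pics/top0.png"))
hx=-.056
for i,y in enumerate(YS):
  for s in (1,-1):
    for yw in (yaw,yaw+np.pi):
      q=bot.inverse_kinematics(C+X*(hx+s*.077)+Y*y+[0,0,.086],[np.pi,0,yw]); print(i,s,None if q is None else np.round(q,2))
E
```

```text
area 200.0 px [242. 205.] x range -0.1 -0.045 y mid -0.042 width 0.045
area 170.0 px [216. 203.] x range -0.1 -0.046 y mid 0.041 width 0.048
area 212.0 px [268. 197.] x range -0.073 -0.01 y mid -0.126 width 0.048
area 233.5 px [192. 190.] x range -0.073 -0.01 y mid 0.126 width 0.051
0 1 [ 0.18  0.54  0.06  1.09  0.   -2.86]
0 1 [0.18 0.54 0.06 1.09 0.   0.28]
0 -1 [ 0.26  0.33 -0.3   0.94  0.   -2.78]
0 -1 [ 0.26  0.33 -0.3   0.94  0.    0.37]
1 1 [ 0.05  0.5  -0.03  1.05  0.   -2.99]
1 1 [ 0.05  0.5  -0.03  1.05  0.    0.16]
1 -1 [ 0.1   0.27 -0.39  0.91  0.   -2.94]
1 -1 [ 0.1   0.27 -0.39  0.91  0.    0.21]
2 1 [-0.08  0.47 -0.08  1.03  0.   -3.12]
2 1 [-0.08  0.47 -0.08  1.03  0.    0.02]
2 -1 [-0.08  0.24 -0.44  0.89  0.   -3.11]
2 -1 [-0.08  0.24 -0.44  0.89  0.    0.03]
3 1 [-0.22  0.46 -0.1   1.02  0.    3.03]
3 1 [-0.22  0.46 -0.1   1.02  0.   -0.12]
3 -1 [-0.26  0.22 -0.46  0.89  0.    2.99]
3 -1 [-0.26  0.22 -0.46  0.89  0.   -0.16]
```

Tag tops lie at tray x of -0.100 and -0.010, with y at about ±0.042 and ±0.126 and widths of about 45 mm. That puts the hinges at x = -0.055 (45 mm each way: 42 mm plus the edge), which matches the cups minus 135 mm. I'll push the first tag and check it.

```bash
cat >> h.py <<'E'
O=[np.pi,0,yaw+np.pi]; HX=-.055
def P(x,y,z): return C+X*(HX+x)+Y*y+[0,0,z]
def flip(i,s):   # s: side the tag leans to and is pushed from
    y=YS[i]
    bot.move_ptp(P(s*.08,y,.15),O)
    bot.servo_line(P(s*.08,y,.086))            # fingertip 72 mm above the desk
    hit=bot.servo_line(P(-s*.001,y,.086),vel=.08,guard=10)   # finger face 12 mm past the hinge
    print(i,"guard",hit,"F",np.round(bot.get_ft_force(),1),"pos",np.round((bot.get_position()-C)@X-HX,3))
    bot.servo_line(P(s*.06,y,.086),vel=.2); bot.servo_line(P(s*.06,y,.15),vel=.2)
E
python3 - <<'E'
from h import *
fingers.command_gripper(0.0)
bot.move_ptp(P(.08,YS[0],.2),O)
flip(0,1); print(bot.get_clock(),bot.get_position())
cv2.imwrite("pics/s1.png",imaging.grab_frame("side"))
E
```

```text
0 guard False F [ 0.7 -0.6  0.2] pos -0.001
5.975 [0.62603127 0.20187226 0.15076268]
```

View pics/s1.png

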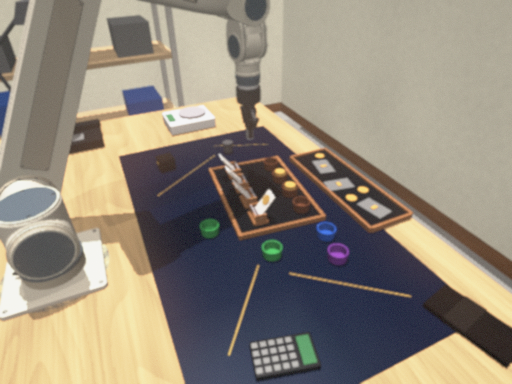

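Tag 1 at (230,165) now leans away from its cup, and nothing else moved. Now the other three.

```bash
python3 - <<'E'
from h import *
flip(3,1); flip(2,-1); flip(1,-1)
bot.move_ptp([.3,.4,.3],O); bot.pause(.5); print(bot.get_clock())
a=imaging.grab_frame("top"); s=imaging.grab_frame("side"); tops(a)
cv2.imwrite("pics/end.png",np.hstack([cv2.resize(a[130:240,160:305],(400,303)),cv2.resize(s[130:245,195:345],(400,303))]))
o=cv2.imread("pics/top0.png"); print("changed outside tray",(cv2.absdiff(a,o).max(2)[100:300,300:440]>60).sum())
E
```

```text
3 guard False F [0.9 0.  0. ] pos -0.001
2 guard False F [-0.   0.4 -1. ] pos 0.001
1 guard False F [ 0.3  0.7 -0.4] pos 0.001
18.0333
area 166.5 px [267. 208.] x range -0.1 -0.045 y mid -0.127 width 0.046
area 194.5 px [191. 200.] x range -0.1 -0.045 y mid 0.125 width 0.05
area 235.0 px [243. 195.] x range -0.073 -0.01 y mid -0.042 width 0.047
area 211.5 px [218. 192.] x range -0.073 -0.01 y mid 0.042 width 0.048
changed outside tray 0
```

View pics/end.png

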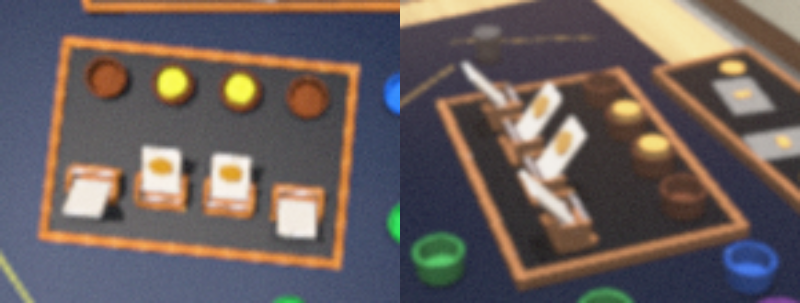

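The two middle tags, at the full cups, now lean towards them with the disc up. The outer two, at the empty cups, lean away plain side up, and all tag tops measure at the stops. The cups haven't moved.

```bash
python3 -c "
from rig import bot
print(bot.job_done(),bot.get_clock())"
```

```text
the job is handed in; nothing more can be done
the job is handed in; nothing more can be done
```

All four tags turned out to be wrong, so I pushed each one over to its correct side, left the cups and loose items where they were, and handed in the job at about 18 s.

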